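Slide the copper coupon out of the rack and lay it in the tray

ROBOT

A 7-joint arm with a two-finger parallel gripper is mounted at the origin on the work surface; the furniture and walls round the work are solid. World frame = base frame: x ahead of the robot, y to its left, z up, the work surface at z = 0. Lengths are in m, angles in rad, forces in N, time in s.
With the tool pointing down it reaches from about 0.4 to 0.85 m from the base axis. Payload 4.4 kg.
Tool frame: the origin (TCP) lies at the very end of the fingers, on their centre line; the grasp point (between the pads) lies 19 mm behind it; z points along the fingers, y is the line along which they close (so a half turn about z gives the same grasp; the last joint's range is limited). The gripper opens to 94 mm and grips with 3 to 60 N. Pads are 16 mm wide; open, the fingers measure 119 mm over their backs; the gripper's body (75 mm by 177 mm) begins 78 mm behind the grasp point.
Start: joints at [1.042, 0.628, 0.038, 1.517, -0.027, 0.996, -0.02], TCP at [0.29, -0.582, 0.205] pointing down, gripper open.
Joint ranges: [-3.06, 3.06], [-0.37, 2.12], [-1.25, 1.32], [0.18, 2.47], [-1.1, 4.24], [0.23, 1.98], [-2.94, 2.94]. Speed limits (rad/s): [2.57, 2.57, 3.14, 3.14, 3.14, 3.14, 3.14].

INTERFACE

Orientations are given as [roll, pitch, yaw] about the fixed x, y, z axes, in that order (R = Rz(yaw) Ry(pitch) Rx(roll)).
In Python, from cell import arm, imaging, workorder, masks_of gives the robot as it stands.
- The arm moves only by the tool send_rows, never from a script. Its argument "moves" is a list of rows, each a list of 3 entries, a list of its own where there are three numbers: the shift along the tool's x, y, z scaled (see below), then the turn about the tool's z scaled (see below), then the gripper command: -1 is fully open, 1 is shut, values between are in proportion. In form: [[[dx, dy, dz], roll, gripper], ...]. A call has 1 to 5 rows; each row is the pose to reach, as a shift and turn from the pose commanded when the call began, along the tool's axes at that moment, turning the shorter way round; what a row does not reach only later rows make up. The controller multiplies each number of a shift by 300 mm and each number of a turn by 2 pi rad. A row lasts 1/8 s, in which the tool goes at most 62.5 mm and 10.7 degrees, less where a joint would pass 70% of its speed; a pose out of reach is approached as far as the arm can. A call with a number of a shift or a turn outside -1 to 1 is refused whole. A call with a gripper value outside its range is refused whole. The fingers move at their own pace and stop on an object; "squeeze" is the grip in N (left out, the last holds). Time passes only in rows, so rows that repeat a pose let the fingers close. It gives the time, the measured TCP pose, the force, the opening and the grip force at its end, in the units of the state.
- arm.state(): the state, without advancing time (a new reading comes with each control period).
- imaging.read_camera(name): name is "scene" or "side" or "wrist"; returns the picture (400x640x3 uint8, red, green, blue); there is no depth.
- imaging.camera_params(name): a dict with "fx", "fy", "cx", "cy" (pixels), "rvec" (rotation vector, rad) and "tvec" (3), from world to camera coordinates, as OpenCV has them. Camera axes: x right, y down, z forward; pixel columns grow to the right and rows downward; lengths in m; the calibration is good to about 2 mm. A picture is of the moment at which its call begins: read the wrist's pose just before it. camera_params takes no time and is no camera call; for the wrist camera it gives the pose at the moment of the call.
- workorder.finish_job(): hands the job in; it is judged then, once.
Trained networks look in the newest picture that a camera, given by its name, has taken for a name from the list of things; names that differ only in an ending like _2 or _b are one class to them, and where a whole thing is asked for, a point or a joint stands for the part that bears it (a point fixed in the world has none). Each returns a list of dicts, best first, with "p" (0 to 1); they miss things now and then, are a little off and sometimes report something else, mostly with a low value. They report only what shows in the picture. A call takes as long as a camera call.
- masks_of(thing, camera): "mask" (400x640 bool, what is visible of it) and "centre" ([column, row] in pixels, amid what is visible of it).
The state is a dict: "t": time; "joint_positions": joint angles; "qd": joint speeds; "joint_torque": joint torques, N m; "eef_pos": TCP position; "ee_rot": TCP orientation; "contact_force": force on the tool from outside, world axes, zero at the start; "moment": the same for the moment, N m; "opening": finger opening in m; "gripper_force": force on a finger pad.
Only numpy, scipy, OpenCV 4.12 (cv2) and the standard library are available. Lean on these libraries where they do the work, as an engineer would, in place of code of your own. Each camera call takes 0.05 s, during which the arm holds its last target. There are 200 camera calls.

TASK

Slide the copper coupon along its lane until it sticks out well past the front edge of the grey rack, still lying flat on the rack. Then grip the end that sticks out by its two long sides, lift the coupon clear and lay it down flat inside the stainless tray without dropping it. Leave the other two coupons lying in their lanes.

Things in the scene. Friction and masses are not known exactly. Their poses are not given: they have to be found in the camera images.
- coupon_rack: Fixed grey plate 140 (x) x 172 (y) mm, smooth top 40 mm above the bench. Origin: centre of its underside, at bench height; front edge (towards robot) at x = -70 mm. Three lanes along x at y = -50, 0, +50 mm, 44 mm wide between white ribs 3 mm high (x -67 to -1 mm only). No end stops. Coupons slide easily (friction 0.2); a fingertip pressed on a coupon with a few N drags it along
- copper_coupon: Coupon to move: flat copper-coloured strip 120 (x) x 40 (y) x 5 mm, about 70 g, 7 mm hole near its front end (x = -50 mm). Origin: centre of its underside; x along its length, z up. Lies in any one lane, x along the rack's x, front end 0 to 10 mm behind the front edge, 10 mm gap to neighbours. Tips over the edge if more than half its length sticks out
- aluminium_coupon: A coupon of the same size and shape, bare silver-grey aluminium, in another lane; to be left in place.
- black_coupon: A coupon of the same size and shape, dark grey blackened steel, in another lane; to be left in place.
- steel_tray: Fixed shallow stainless tray, empty, 175 (x) x 235 (y) mm, 15 mm high. Inside 160 x 220 mm, floor 2 mm above the bench, thin upright walls to 14 mm. Origin: centre of its underside, at bench height. Between tray and rack stand a drawer cabinet (190 mm high, beyond the tray) and a hand press (nearer the robot, about 290 mm high): cross between them well above these

How it is judged:
On the way, in this order (a step that is already met when the one before it is completed fails the run):
1. the copper coupon lies flat on the rack with its front end at least 20 mm past the front edge (x of copper_coupon in the frame of coupon_rack between -0.072 and -0.03 m and z of copper_coupon in the frame of coupon_rack between 0.037 and 0.043 m and angle between copper_coupon's own z axis and vertical below 0.08 rad), for 0.2 s.
2. the copper coupon is held by the fingers, lifted at least 15 mm above the rack top (height (world z) of copper_coupon above 0.055 m and contact force between the fingers and copper_coupon above 0.3 N), for 0.1 s.
At the end, for the whole second after the job is handed in: The copper coupon lies flat (within 4 mm of the floor, tilt under about 5 degrees), right side up and at rest, wholly inside the stainless tray, in any direction; the aluminium and black coupons are within 20 mm of where they started (x of copper_coupon in the frame of steel_tray between -0.065 and 0.065 m and y of copper_coupon in the frame of steel_tray between -0.095 and 0.095 m and height (world z) of copper_coupon below 0.006 m and angle between copper_coupon's own z axis and vertical below 0.08 rad and linear speed of copper_coupon below 0.02 m/s and distance of each of aluminium_coupon, black_coupon from where it was at the start of the episode below 0.02 m); the robot touches nothing.
It fails at once if the copper coupon is dropped (falls freely, out of the fingers, at more than 0.7 m/s: about 25 mm) (linear speed of copper_coupon above 0.7 m/s and contact force between the fingers and copper_coupon below 0.05 N).
It fails at once if the aluminium or the black coupon is lifted or knocked off its lane (moved more than 30 mm) (distance of any of aluminium_coupon, black_coupon from where it was at the start of the episode above 0.03 m).
It also fails if it takes over 58 s, if anything falls off the work surface, if the arm or the gripper's body presses on something with over 40 N, if the wrist force passes 120 N, or if a joint passes its speed limit or range.

## Working session

There is one attempt and no reset: what is moved stays moved. The work goes in short steps, Python scripts to look and compute and a tool call to move; the robot and the scene stay as the last step left them, time stands still between calls to the robot, and variables do not carry over. Pictures are saved under pics/ and viewed, at most 10 in all, crops included, and the job is handed in when it is done.

Besides the shell and the picture viewer there is one more tool, called after "Request:" in YAML: its name, and indented under it one key for each argument. send_rows: Moves the arm, as the interface text tells. Its arguments: {"type":"object","properties":{"moves":{"type":"array"},"squeeze":{"type":"number"}},"required":["moves"]}

```bash
mkdir -p pics; cat > h.py <<'E'
import numpy as np, cv2
from cell import arm, imaging, workorder, masks_of
def cam(n):
    p=imaging.camera_params(n); K=np.array([[p['fx'],0,p['cx']],[0,p['fy'],p['cy']],[0,0,1.]])
    return K,np.array(p['rvec'],float),np.array(p['tvec'],float)
def w2p(P,c): return cv2.projectPoints(np.array(P,float).reshape(-1,1,3),c[1],c[2],c[0],None)[0].reshape(-1,2)
def p2w(uv,z,c):
    R=cv2.Rodrigues(c[1])[0]; o=-R.T@c[2]; uv=np.array(uv,float).reshape(-1,2)
    d=(np.linalg.inv(c[0])@np.c_[uv,np.ones(len(uv))].T).T@R
    return o+d*((z-o[2])/d[:,2])[:,None]
def rect(m,z,c):
    k=max(cv2.findContours(m.astype(np.uint8),cv2.RETR_EXTERNAL,cv2.CHAIN_APPROX_NONE)[0],key=cv2.contourArea)
    w=p2w(k.reshape(-1,2),z,c)[:,:2]*1000
    return cv2.minAreaRect(w.astype(np.float32)), len(k)
def save(n,im): cv2.imwrite('pics/'+n,im[...,::-1])
E
python3 - <<'E'
from h import *
np.set_printoptions(precision=4,suppress=True)
s=arm.state(); print({k:s[k] for k in('t','eef_pos','ee_rot','opening')})
ims=[]
for n in('scene','side'):
    im=imaging.read_camera(n).copy(); ims.append(im); c=cam(n)
    R=cv2.Rodrigues(c[1])[0]; print(n,'campos',-R.T@c[2],'fwd',R[2])
    for t,z in(('copper_coupon',.045),('aluminium_coupon',.045),('black_coupon',.045),('coupon_rack',.04),('steel_tray',.014)):
        for d in masks_of(t,n)[:2]:
            if d['p']>.3: print(t,round(d['p'],2),np.round(d['centre']),d['mask'].sum(),p2w(d['centre'],z,c)[0],rect(d['mask'],z,c))
save('a.png',cv2.resize(np.vstack(ims),(480,600)))
save('s.png',ims[0])
E
```

```text
{'t': 0.0, 'eef_pos': array([ 0.2899, -0.581 ,  0.2046]), 'ee_rot': array([-3.1398,  0.0001,  0.4628]), 'opening': 0.09393806640675363}
scene campos [0.2634 0.676  0.7364] fwd [ 0.168  -0.7106 -0.6832]
copper_coupon 0.66 [318. 150.] 514 [ 0.4701 -0.2138  0.045 ] (((470.62518310546875, -215.2344970703125), (45.61332321166992, 125.16746520996094), 58.810150146484375), 87)
aluminium_coupon 0.79 [289. 168.] 586 [ 0.5219 -0.1287  0.045 ] (((522.5044555664062, -129.90451049804688), (45.81559371948242, 126.00530242919922), 61.20254898071289), 93)
black_coupon 0.81 [308. 161.] 507 [ 0.4844 -0.1683  0.045 ] (((491.50836181640625, -169.318359375), (43.57611846923828, 124.01608276367188), 58.096981048583984), 89)
coupon_rack 0.57 [308. 171.] 1459 [ 0.4762 -0.1365  0.04  ] (((495.74078369140625, -160.05014038085938), (201.12391662597656, 168.0794677734375), 59.57366943359375), 411)
coupon_rack 0.55 [292. 168.] 551 [ 0.5177 -0.1366  0.04  ] (((523.6390380859375, -134.62913513183594), (44.16050720214844, 123.88880157470703), 58.64065170288086), 88)
steel_tray 0.71 [304. 284.] 8705 [0.4106 0.1729 0
[... 327 characters left out ...]
 59.871585845947266), 80)
aluminium_coupon 0.66 [300. 178.] 220 [ 0.4893 -0.1181  0.045 ] (((496.99420166015625, -118.97830200195312), (54.258724212646484, 86.12754821777344), 56.95228958129883), 54)
black_coupon 0.67 [301. 173.] 239 [ 0.4898 -0.152   0.045 ] (((486.084228515625, -170.36187744140625), (45.466400146484375, 113.94998931884766), 58.40493392944336), 71)
coupon_rack 0.83 [313. 186.] 697 [ 0.4538 -0.0781  0.04  ] (((454.98309326171875, -119.6027603149414), (231.8252410888672, 85.49036407470703), 59.80959701538086), 116)
steel_tray 0.59 [329. 259.] 7161 [0.4129 0.1923 0.014 ] (((409.3344421386719, 165.85313415527344), (250.4309539794922, 179.6285400390625), 69.14855194091797), 306)
```

View pics/a.png

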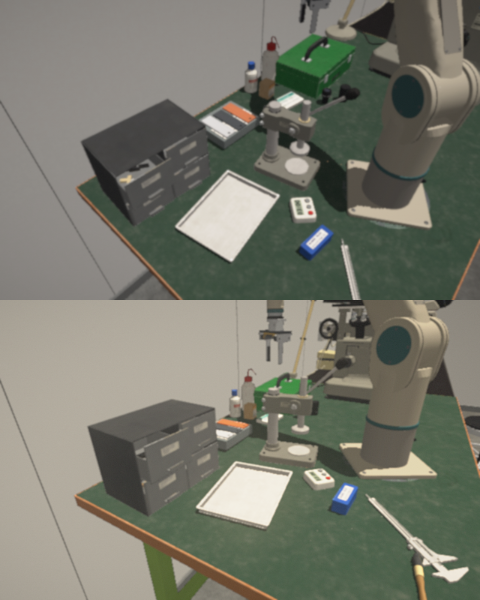

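```bash
python3 - <<'E'
from h import *
np.set_printoptions(precision=3,suppress=True)
c=cam('scene'); 
f=640/480
for n,uv,z in(('press base',(287,167),.02),('press top',(290,112),.25),('handle tip',(352,92),.27),('lamp/box top near-left',(325,75),.12),('box bottom near',(322,97),0),('box right',(355,50),.1),('box left bottom',(276,83),0),('cab front top right',(205,135),.19),('cab top back',(168,102),.19)):
    print(n,p2w([uv[0]*f,uv[1]*f],z,c)[0])
k=cam('wrist'); R=cv2.Rodrigues(k[1])[0]; print(-R.T@k[2],R,k[0])
im=cv2.imread('pics/s.png'); cv2.imwrite('pics/s2.png',cv2.resize(im[20:270,220:520],(720,600),interpolation=cv2.INTER_CUBIC))
E
```

```text
press base [ 0.279 -0.021  0.02 ]
press top [0.289 0.02  0.25 ]
handle tip [ 0.148 -0.068  0.27 ]
lamp/box top near-left [ 0.2   -0.396  0.12 ]
box bottom near [ 0.193 -0.439  0.   ]
box right [ 0.088 -0.652  0.1  ]
box left bottom [ 0.379 -0.499  0.   ]
cab front top right [0.488 0.08  0.19 ]
cab top back [ 0.631 -0.033  0.19 ]
[ 0.351 -0.55   0.386] [[ 0.448 -0.894 -0.001]
 [-0.868 -0.435  0.24 ]
 [-0.215 -0.106 -0.971]] [[340.354   0.    319.41 ]
 [  0.    340.354 200.013]
 [  0.      0.      1.   ]]
```

View pics/s2.png

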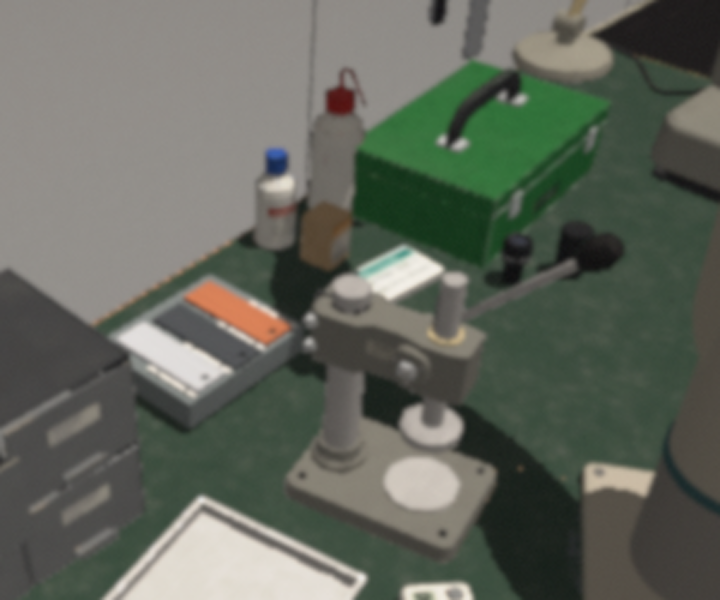

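Request:
send_rows:
  moves:
    - [[0,0,-0.2],0,-1]
    - [[0.1,-0.1,-0.4],0.03,-1]
    - [[0.3,-0.22,-0.4],0.05,-1]
    - [[0.45,-0.35,-0.4],0.08,-1]
    - [[0.6,-0.46,-0.4],0.1,-1]

```text
t: 1.23
eef_pos: [0.3885, -0.3799, 0.3259]
ee_rot: [3.141, -0.001, -0.171]
contact_force: [1.8, -0.3, 0.4]
opening: 0.0939
gripper_force: 0.0
```

Request:
send_rows:
  moves:
    - [[0.05,-0.2,0],0.03,-0.5]
    - [[0.1,-0.4,0],0.06,0]
    - [[0.19,-0.55,0],0.06,1]
    - [[0.19,-0.67,0],0.06,1]
    - [[0.19,-0.67,0],0.06,1]

```text
t: 1.85
eef_pos: [0.4781, -0.1893, 0.3255]
ee_rot: [-3.14, 0.0, -0.536]
contact_force: [-0.2, 0.9, 0.2]
opening: 0.0476
gripper_force: 0.0
```

```bash
cat > look.py <<'E'
from h import *
import sys
np.set_printoptions(precision=4,suppress=True)
s=arm.state(); print({k:s[k] for k in('t','eef_pos','ee_rot','opening','joint_positions')})
im=imaging.read_camera('wrist').copy(); c=cam('wrist')
for t,z in(('copper_coupon',.045),('aluminium_coupon',.045),('black_coupon',.045),('coupon_rack',.04),('steel_tray',.014)):
    for d in masks_of(t,'wrist')[:2]:
        if d['p']>.3: print(t,round(d['p'],2),np.round(d['centre']),rect(d['mask'],z,c))
save(sys.argv[1],im)
E
python3 look.py w1.png
```

```text
{'t': 1.85, 'eef_pos': array([ 0.4781, -0.1893,  0.3255]), 'ee_rot': array([-3.1402,  0.0005, -0.5362]), 'opening': 0.04756632775198233, 'joint_positions': array([ 0.1919,  0.3121,  0.1794,  1.7192, -0.0626,  1.116 , -1.7167])}
copper_coupon 0.63 [338. 160.] (((466.677978515625, -220.65509033203125), (39.99819564819336, 121.22377014160156), 59.45323181152344), 233)
aluminium_coupon 0.75 [340. 158.] (((466.1462707519531, -220.3267822265625), (39.973175048828125, 119.9444580078125), 59.453224182128906), 226)
aluminium_coupon 0.63 [270. 162.] (((516.6824951171875, -134.31260681152344), (43.06624984741211, 121.30890655517578), 59.30255126953125), 229)
black_coupon 0.97 [304. 166.] (((489.7434997558594, -175.55047607421875), (42.09527587890625, 120.17606353759766), 59.169700622558594), 225)
coupon_rack 0.87 [320. 137.] (((496.36761474609375, -180.1187744140625), (171.50814819335938, 139.62721252441406), 59.39381408691406), 1007)
steel_tray 0.66 [175. 269.] (((460.6079406738281, 73.001708984375), (108.478271484375, 23.475339889526367), 59.14905548095703), 149)
```

View pics/w1.png

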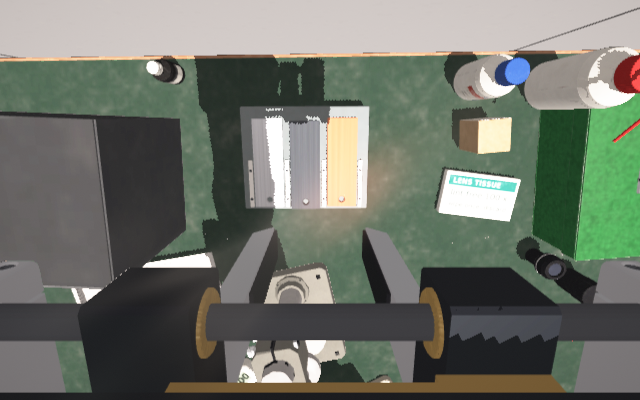

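Request:
send_rows:
  moves:
    - [[0.052,0.109,0.2],0,1]
    - [[0.052,0.109,0.4],0,1]
    - [[0.052,0.109,0.6],0,1]
    - [[0.052,0.109,0.75],0,1]
    - [[0.052,0.109,0.88],0,1]

```text
t: 2.78
eef_pos: [0.4727, -0.2298, 0.0596]
ee_rot: [3.141, 0.001, -0.544]
contact_force: [0.6, -0.9, -0.3]
opening: 0.0003
gripper_force: 0.0
```

```bash
python3 - <<'E'
from h import *
# press points: scene & last wrist pose unknown now; scene guesses at several heights
c=cam('scene')
for n,(u,v) in {'col base front':(360,455),'col base left':(325,455),'colcap':(350,285),'head right':(480,340),'head left':(312,320),'base far-left corner':(288,480),'base back':(345,415)}.items():
    print(n,[np.round(p2w([220+u/2.4,20+v/2.4],z,c)[0][:2],3) for z in(.02,.2,.26,.29)])
E
```

```text
col base front [array([ 0.312, -0.055]), array([0.3  , 0.128]), array([0.296, 0.19 ]), array([0.294, 0.22 ])]
col base left [array([ 0.345, -0.048]), array([0.324, 0.134]), array([0.317, 0.194]), array([0.314, 0.225])]
colcap [array([ 0.362, -0.326]), array([ 0.337, -0.074]), array([0.329, 0.01 ]), array([0.325, 0.052])]
head right [array([ 0.212, -0.257]), array([ 0.225, -0.022]), array([0.229, 0.056]), array([0.231, 0.095])]
head left [array([ 0.393, -0.252]), array([ 0.36 , -0.019]), array([0.349, 0.059]), array([0.344, 0.098])]
base far-left corner [array([ 0.373, -0.008]), array([0.345, 0.164]), array([0.336, 0.221]), array([0.332, 0.25 ])]
base back [array([ 0.334, -0.108]), array([0.317, 0.089]), array([0.311, 0.155]), array([0.308, 0.187])]
```

Request:
send_rows:
  moves:
    - [[0,-0.008,0.025],0,1]
    - [[0,-0.008,0.042],0,1]
    - [[0,-0.008,0.046],0,1]
    - [[0,-0.008,0.049],0,1]
    - [[0,-0.008,0.05],0,1]

```text
t: 3.4
eef_pos: [0.4753, -0.2269, 0.0472]
ee_rot: [-3.141, -0.001, -0.543]
contact_force: [-0.7, 0.9, 0.4]
opening: 0.0004
gripper_force: 0.0
```

Request:
send_rows:
  moves:
    - [[0,0,0.003],0,1]
    - [[0,0,0.005],0,1]
    - [[0,0,0.007],0,1]
    - [[0,0,0.007],0,1]

```text
t: 3.9
eef_pos: [0.475, -0.2268, 0.0453]
ee_rot: [-3.141, -0.0, -0.543]
contact_force: [-1.7, -0.0, 9.2]
opening: 0.0005
gripper_force: 4.7
```

Request:
send_rows:
  moves:
    - [[-0.03,0,0],0,1]
    - [[-0.065,0,0],0,1]
    - [[-0.1,0,0],0,1]
    - [[-0.135,0,0],0,1]
    - [[-0.145,0,0],0,1]

```text
t: 4.53
eef_pos: [0.4389, -0.205, 0.0453]
ee_rot: [-3.141, -0.004, -0.543]
contact_force: [1.8, -1.4, 5.7]
opening: 0.0006
gripper_force: 2.8
```

```bash
python3 look.py w2.png
```

```text
{'t': 4.525, 'eef_pos': array([ 0.4389, -0.205 ,  0.0453]), 'ee_rot': array([-3.1412, -0.0037, -0.5426]), 'opening': 0.0005909775075096941, 'joint_positions': array([ 0.3109,  0.6657,  0.1   ,  2.1106, -0.1714,  0.3689, -1.564 ])}
copper_coupon 0.63 [308. 192.] (((455.19573974609375, -209.64166259765625), (40.31343460083008, 65.7192611694336), 59.51116943359375), 384)
aluminium_coupon 0.84 [128. 175.] (((517.3046875, -131.31814575195312), (43.878761291503906, 122.05528259277344), 59.188255310058594), 587)
black_coupon 0.85 [216. 175.] (((489.48370361328125, -172.5447540283203), (41.15340042114258, 120.48812866210938), 59.60914611816406), 562)
coupon_rack 0.92 [265. 106.] (((497.7165832519531, -177.15374755859375), (172.49856567382812, 139.62689208984375), 59.62528610229492), 2193)
```

View pics/w2.png

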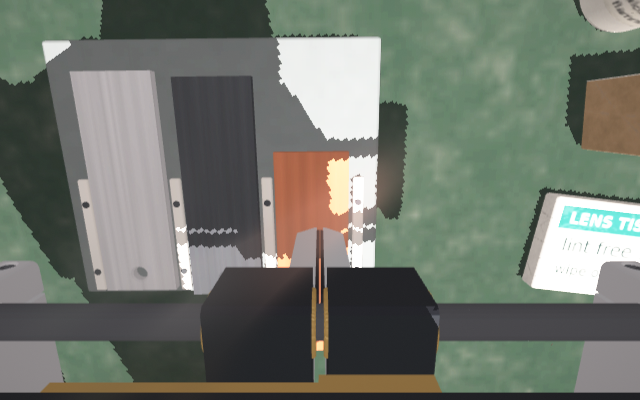

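Request:
send_rows:
  moves:
    - [[0,0,-0.1],0,1]
    - [[0,0,-0.25],0,1]
    - [[-0.08,-0.006,-0.3],-0.0015,0]
    - [[-0.19,-0.013,-0.3],-0.0015,-1]
    - [[-0.19,-0.013,-0.3],-0.0015,-1]

```text
t: 5.45
eef_pos: [0.3886, -0.1701, 0.1346]
ee_rot: [-3.141, 0.002, -0.532]
contact_force: [0.6, -0.0, -0.3]
opening: 0.0268
gripper_force: 0.0
```

Request:
send_rows:
  moves:
    - [[0,0,0],0,-1]
    - [[0,0,0],0,-1]
    - [[0,0,0],0,-1]

```text
t: 5.82
eef_pos: [0.3912, -0.1719, 0.1342]
ee_rot: [3.141, -0.0, -0.533]
contact_force: [0.4, 0.5, 0.6]
opening: 0.0573
gripper_force: 0.0
```

```bash
python3 look.py w3.png
```

```text
{'t': 5.825, 'eef_pos': array([ 0.3912, -0.1719,  0.1342]), 'ee_rot': array([ 3.1415, -0.0002, -0.5335]), 'opening': 0.05728571996916069, 'joint_positions': array([ 0.2351,  0.4442,  0.1553,  2.1892, -0.1347,  0.5166, -1.6114])}
copper_coupon 0.71 [317. 135.] (((431.3419189453125, -195.82559204101562), (40.72639846801758, 121.99851989746094), 59.49684524536133), 409)
aluminium_coupon 0.7 [189.  81.] (((517.2594604492188, -130.96829223632812), (41.82064437866211, 119.51660919189453), 59.51337814331055), 441)
black_coupon 0.92 [254.  84.] (((489.6546936035156, -172.79376220703125), (41.328765869140625, 120.8436050415039), 59.64558792114258), 430)
steel_tray 0.71 [ 72. 272.] (((437.3945617675781, 68.35299682617188), (83.16990661621094, 46.15855026245117), 71.1974868774414), 204)
```

View pics/w3.png

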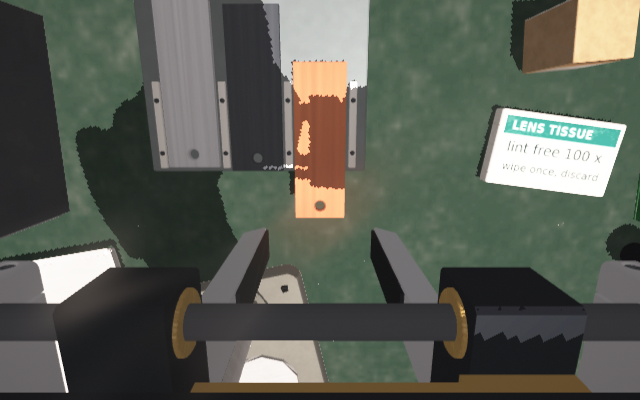

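Request:
send_rows:
  moves:
    - [[0,0,0.1],0,-1]
    - [[0,0,0.2],0,-1]
    - [[0,0,0.29],0,-1]
    - [[0,0,0.35],0,-1]
    - [[0,0,0.368],0,-1]

```text
t: 6.75
eef_pos: [0.3901, -0.1714, 0.0229]
ee_rot: [-3.141, 0.002, -0.533]
contact_force: [0.1, 0.6, -0.3]
opening: 0.0936
gripper_force: 0.0
```

Request:
send_rows:
  moves:
    - [[0,0,0],0,1]
    - [[0,0,0],0,1]
    - [[0,0,0],0,1]
    - [[0,0,0],0,1]
    - [[0,0,0],0,1]
  squeeze: 45

```text
t: 7.38
eef_pos: [0.3909, -0.1717, 0.0242]
ee_rot: [-3.141, -0.0, -0.533]
contact_force: [-0.2, -0.6, 1.3]
opening: 0.0475
gripper_force: 0.0
```

Request:
send_rows:
  moves:
    - [[0,0,0],0,1]
    - [[0,0,0],0,1]
    - [[0,0,0],0,1]

```text
t: 7.75
eef_pos: [0.3908, -0.1716, 0.024]
ee_rot: [3.142, -0.0, -0.533]
contact_force: [0.1, 0.0, 0.9]
opening: 0.0392
gripper_force: 45.0
```

Request:
send_rows:
  moves:
    - [[0,0,0],0,0.2]
    - [[0,0,0],0,0]
    - [[0,0,0],0,0]
    - [[0,0,-0.025],0,0]
    - [[0,0,-0.048],0,0]

```text
t: 8.38
eef_pos: [0.3907, -0.1716, 0.0389]
ee_rot: [3.142, -0.0, -0.533]
contact_force: [1.2, -0.3, 0.3]
opening: 0.0466
gripper_force: 0.0
```

Request:
send_rows:
  moves:
    - [[0,0,0],0,1]
    - [[0,0,0],0,1]
    - [[0,0,0],0,1]
    - [[0,0,0],0,1]
  squeeze: 50

```text
t: 8.88
eef_pos: [0.3912, -0.1717, 0.0384]
ee_rot: [-3.141, -0.001, -0.533]
contact_force: [0.9, 0.1, 4.6]
opening: 0.039
gripper_force: 50.0
```

Request:
send_rows:
  moves:
    - [[0,0,-0.02],0,1]
    - [[0,0,-0.05],0,1]
    - [[0,0,-0.09],0,1]
    - [[0,0,-0.13],0,1]
    - [[0,0,-0.13],0,1]

```text
t: 9.5
eef_pos: [0.3915, -0.1717, 0.0784]
ee_rot: [-3.141, -0.002, -0.533]
contact_force: [0.7, -0.5, -0.3]
opening: 0.0388
gripper_force: 50.0
```

```bash
python3 look.py w4.png
```

```text
{'t': 9.5, 'eef_pos': array([ 0.3915, -0.1717,  0.0784]), 'ee_rot': array([-3.1413, -0.0022, -0.5327]), 'opening': 0.03878051802129711, 'joint_positions': array([ 0.093 ,  0.5826,  0.3674,  2.2419, -0.5364,  0.3971, -1.1985])}
copper_coupon 0.67 [319. 139.] (((427.3799743652344, -192.9092254638672), (49.25732421875, 147.387939453125), 59.36594009399414), 619)
aluminium_coupon 0.92 [159.  87.] (((509.5625915527344, -126.87174987792969), (42.548858642578125, 103.5888900756836), 59.55082702636719), 497)
black_coupon 0.96 [240.  91.] (((483.6382751464844, -169.069091796875), (40.70382308959961, 105.5601806640625), 59.611351013183594), 499)
coupon_rack 0.96 [271.  67.] (((456.87066650390625, -214.4950714111328), (66.06492614746094, 108.66102600097656), 59.599029541015625), 891)
steel_tray 0.95 [ 78. 354.] (((373.3204040527344, 68.64769744873047), (40.07993698120117, 50.548152923583984), 60.150997161865234), 187)
steel_tray 0.39 [157.  85.] (((518.4315185546875, -115.12418365478516), (49.64744567871094, 118.66619873046875), 59.550838470458984), 494)
```

View pics/w4.png

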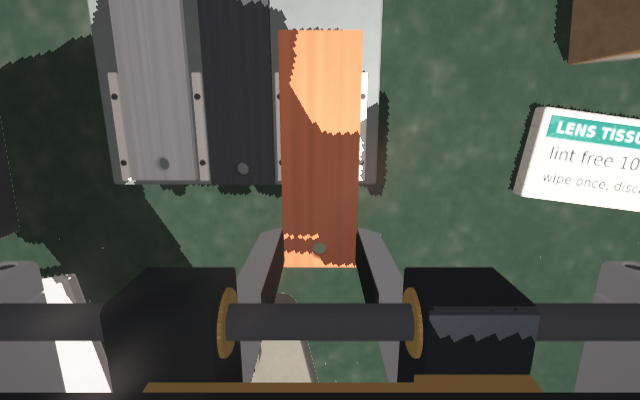

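Request:
send_rows:
  moves:
    - [[0,0,-0.1],0,1]
    - [[0,0,-0.28],0,1]
    - [[0,0,-0.47],0,1]
    - [[0,0,-0.66],0,1]
    - [[0,0,-0.83],0,1]

```text
t: 10.42
eef_pos: [0.3904, -0.1715, 0.3281]
ee_rot: [-3.141, -0.0, -0.533]
contact_force: [0.7, -0.2, -1.2]
opening: 0.0391
gripper_force: 50.0
```

Request:
send_rows:
  moves:
    - [[0,0,-0.07],0,1]
    - [[-0.02,-0.1,-0.11],0,1]
    - [[-0.06,-0.23,-0.11],0,1]
    - [[-0.13,-0.38,-0.11],0,1]
    - [[-0.21,-0.54,-0.11],0,1]

```text
t: 11.05
eef_pos: [0.4186, 0.0012, 0.3591]
ee_rot: [3.141, 0.0, -0.534]
contact_force: [1.5, 0.1, -0.6]
opening: 0.0391
gripper_force: 50.0
```

Request:
send_rows:
  moves:
    - [[-0.1,-0.1,0],-0.005,1]
    - [[-0.22,-0.21,0],-0.015,1]
    - [[-0.34,-0.32,0],-0.025,1]
    - [[-0.42,-0.4,0],-0.028,1]
    - [[-0.452,-0.429,0],-0.028,1]

```text
t: 11.68
eef_pos: [0.3666, 0.1811, 0.3589]
ee_rot: [3.141, 0.001, -0.354]
contact_force: [0.1, 0.7, -0.8]
opening: 0.0386
gripper_force: 50.0
```

Request:
send_rows:
  moves:
    - [[0,0,0.1],0,1]
    - [[0,0,0.25],0,1]
    - [[0,0,0.42],0,1]
    - [[0,0,0.56],0,1]
    - [[0,0,0.64],0,1]

```text
t: 12.3
eef_pos: [0.3669, 0.1777, 0.1655]
ee_rot: [3.138, 0.001, -0.36]
contact_force: [0.5, 0.0, -0.0]
opening: 0.0388
gripper_force: 50.0
```

```bash
python3 look.py w5.png
```

```text
{'t': 12.3, 'eef_pos': array([0.3669, 0.1777, 0.1655]), 'ee_rot': array([ 3.1384,  0.0011, -0.3598]), 'opening': 0.038819279149370244, 'joint_positions': array([-0.7856,  0.378 ,  0.3534,  2.2033, -0.2267,  0.5968, -2.1969])}
copper_coupon 0.86 [316. 142.] (((394.26312255859375, 166.1472930908203), (70.10969543457031, 207.68170166015625), 69.66288757324219), 625)
coupon_rack 0.61 [320. 142.] (((394.1329345703125, 166.3345489501953), (70.84207153320312, 210.2519989013672), 69.38633728027344), 625)
steel_tray 0.96 [278. 137.] (((431.45306396484375, 235.67889404296875), (83.48574829101562, 173.8572235107422), 69.53937530517578), 526)
```

View pics/w5.png

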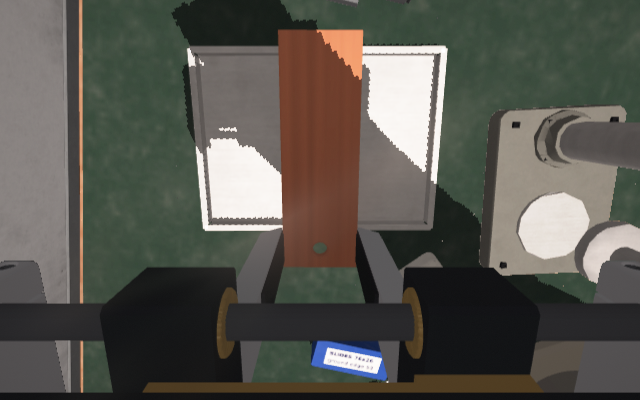

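```bash
python3 - <<'E'
from h import *
c=cam('wrist'); w=p2w([(188,47),(447,46),(432,230),(205,230)],.014,c)[:,:2]*1000
r=cv2.minAreaRect(w.astype(np.float32)); ctr=w.mean(0)/1000; print(np.round(w),ctr,r)
s=arm.state(); e=np.array(s['eef_pos']); y=s['ee_rot'][2]; X=np.array([np.cos(y),np.sin(y)]); Y=np.array([np.sin(y),-np.cos(y)])
d=ctr-.046*X-e[:2]; print(d@X/.3,d@Y/.3,e)
# coupon slope check: back/front widths
for z in (.167,.172): print(p2w([(278,30),(363,30),(284,267),(356,267)],z,c)[:,:2])
E
```

```text
[[531. 248.]
 [450.  26.]
 [284.  88.]
 [366. 308.]] [0.4079672  0.16728131] ((407.8741455078125, 167.4603729248047), (235.96356201171875, 176.30140686035156), 69.74372100830078)
-0.015591573043282785 -0.007378293715876722 [0.36848986 0.1796906  0.16837047]
[[0.4775213  0.16111762]
 [0.46298516 0.12216843]
 [0.35998724 0.20512554]
 [0.34550592 0.16616136]]
[[0.47626733 0.160979  ]
 [0.46213156 0.1231026 ]
 [0.36197056 0.20377478]
 [0.3478881  0.16588381]]
```

Request:
send_rows:
  moves:
    - [[-0.012,-0.007,0.12],0,1]
    - [[-0.012,-0.007,0.28],0,1]
    - [[-0.012,-0.007,0.4],0,1]
    - [[-0.012,-0.007,0.48],0,1]
    - [[-0.012,-0.007,0.51],0,1]

```text
t: 13.22
eef_pos: [0.365, 0.1843, 0.018]
ee_rot: [-3.139, 0.003, -0.357]
contact_force: [0.1, 1.2, -0.8]
opening: 0.0391
gripper_force: 50.0
```

Request:
send_rows:
  moves:
    - [[0,0,0.01],0,1]
    - [[0,0,0.02],0,1]
    - [[0,0,0.025],0,1]
    - [[0,0,0.025],0,1]

```text
t: 13.72
eef_pos: [0.3643, 0.1841, 0.0107]
ee_rot: [-3.14, 0.003, -0.357]
contact_force: [-0.1, -1.2, -1.0]
opening: 0.039
gripper_force: 50.0
```

Descend 8 mm more, gently.

Request:
send_rows:
  moves:
    - [[0,0,0.008],0,1]
    - [[0,0,0.016],0,1]
    - [[0,0,0.022],0,1]
    - [[0,0,0.025],0,1]
    - [[0,0,0.025],0,1]

```text
t: 14.35
eef_pos: [0.3643, 0.184, 0.0037]
ee_rot: [3.14, 0.005, -0.358]
contact_force: [0.9, 0.7, -0.9]
opening: 0.0389
gripper_force: 50.0
```

Request:
send_rows:
  moves:
    - [[0,0,0.003],0,1]
    - [[0,0,0.003],0,0.1]
    - [[0,0,0.003],0,0]
    - [[0,0,0.003],0,-0.3]
    - [[0,0,0.003],0,-0.3]

```text
t: 14.98
eef_pos: [0.3645, 0.1841, 0.0032]
ee_rot: [3.14, 0.006, -0.358]
contact_force: [-0.1, -0.3, 0.1]
opening: 0.0604
gripper_force: 0.0
```

Request:
send_rows:
  moves:
    - [[0,0,0],0,-0.3]
    - [[0,0,-0.03],0,-0.3]
    - [[0,0,-0.1],0,-0.3]
    - [[0,0,-0.25],0,-0.3]
    - [[0,0,-0.4],0,-0.3]

```text
t: 15.6
eef_pos: [0.3647, 0.1837, 0.1243]
ee_rot: [3.138, 0.006, -0.358]
contact_force: [0.7, 0.7, -0.5]
opening: 0.0613
gripper_force: 0.0
```

```bash
sed -i "s/('copper_coupon',.045)/('copper_coupon',.007)/" look.py; python3 look.py w6.png
```

```text
{'t': 15.6, 'eef_pos': array([0.3647, 0.1837, 0.1243]), 'ee_rot': array([ 3.1384,  0.0064, -0.3578]), 'opening': 0.06127068066822782, 'joint_positions': array([-1.0623,  0.5594,  0.7751,  2.2494, -0.7173,  0.6035, -1.6722])}
copper_coupon 0.78 [319. 132.] (((411.4291687011719, 168.84280395507812), (41.88694381713867, 120.5168228149414), 69.46400451660156), 366)
steel_tray 0.94 [343. 130.] (((408.9576110839844, 166.60203552246094), (239.4517364501953, 178.22216796875), 69.47454833984375), 986)
```

View pics/w6.png

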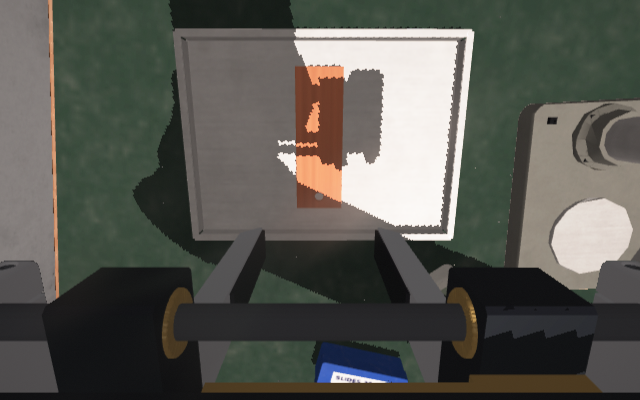

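The coupon (columns 296–343, rows 66–208) lies flat and centred inside the tray (columns 178–470, rows 30–240). The gripper is clear of it.

```bash
python3 -c "
from cell import workorder
print(workorder.finish_job())"
```

```text
the job is handed in; nothing more can be done
None
```

The copper coupon lies flat and centred in the stainless tray, the other two were still in their lanes when last seen after the lift, and the job is handed in (no verdict was returned).

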